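# Eject the stuck chip cassette and lock the ejector's stop bolt

## Task

The chip cassette is stuck flush in the pocket of the loading fixture: lift the ejector by its black crossbar handle as far as it goes so that the cassette is pushed up, then take the cassette out and lay it flat, right way up, in the empty steel tray. After that push the ejector handle fully down again, and last run the big jam nut on the stop bolt down (clockwise) tight against its bracket, without turning the bolt itself. Leave the tube rack, the bottle and the jar where they are.

Things in the scene. Friction and masses are not known exactly. Their poses are not given: they have to be found in the camera images.
- fixture: Aluminium chip-loading fixture, fixed to the bench, yaw within 0.45 rad. Origin on the bench under the pocket's centre; z up. In its frame, mm: base plate 8 thick, x -65..65, y -162..62; deck x -56..56, y -55..55, flat top at z 65. The ejector handle is on its +y side, the bracket with stop bolt and jam nut on its -y side. Bar under the deck joins the handle.
- pocket_floor (a point): Centre of the floor of the deck's open-topped cassette pocket, 67 x 47 mm (fixture x, y) and 20 mm deep; 45 mm above the bench, straight above the fixture's origin.
- bracket_top (a point): Point on the flat top of the grey bracket where the bolt's axis crosses it: fixture x 0, y -110, z 75 mm. The bracket's top spans fixture x -22..22, y -160..-86. The jam nut seats on it.
- ejector_grip (a point): Centre of the ejector's black crossbar handle: 56 mm long along the fixture's x, 14 mm thick (y), 16 mm tall, so its top is 8 mm above this point; at x 0, y 105, z 96 mm in the fixture frame with the ejector down, up to 110 mm when raised. On a 10 mm vertical post. Axes parallel to the fixture's.
- ejector (a joint): Height of the ejector in m: 0 fully down, 0.014 fully up (hard stops). Its plunger (28 x 26 mm) comes up through the pocket floor and lifts the cassette. It moves stiffly (about 10 N up, 5 N down) and stays where it is left.
- cassette: Grey plastic chip cassette, a block 64 x 44 x 20 mm (x, y, z) with a glass window and eight black ports on its top, about 90 g. Origin: centre of its underside. Starts in the pocket with its top flush with the deck, its axes along the fixture's; with the ejector up it stands about 13 mm proud of the deck.
- tray: Empty stainless steel tray, fixed, 170 x 140 mm (x, y) and 18 mm tall, walls and floor about 4 mm. Origin: centre of its underside. It lies either to the left or to the right of the fixture (the tube rack is on the other side), yaw within 0.5 rad.
- nut_mid (a point): Centre of the steel hexagonal jam nut: 36 mm across flats, 20 mm tall (10 mm above and below this point), on the bolt's vertical axis; 85 mm above the bench when the nut is home on the bracket. Turns with the nut; z up; one pair of flats faces along this point's own +y and -y, the others every 60 degrees.
- jam_nut (a joint): Angle in rad by which the jam nut is unscrewed: 0 is tight against the bracket (hard stop), starts at 1.4 to 2.8. Clockwise seen from above reduces it and lowers the nut (coarse thread, 8 mm per turn, 1.27 mm per rad). Turns with light friction, about 0.06 N m, and stays where it is left.
- stop_bolt (a joint): Angle in rad by which the stop bolt has been turned, 0 at the start. It must stay put. The nut turns freely of it.
- bolt_head (a point): Top centre of the stop bolt's hexagonal head, 24 mm across flats and 12 mm tall, 118 mm above the bench, on the nut's axis above the nut; narrower than the nut, so fingers can straddle it. The bolt shank is 16 mm thick.
- tube_rack: Bystander: loose white rack of blue-capped tubes, 85 x 130 mm, 70 mm tall. Origin: centre of its underside.
- reagent_bottle: Bystander: glass bottle with blue cap, 60 mm in diameter, 120 mm tall, standing beyond the fixture to the left. Origin: centre of its underside.
- sample_jar: Bystander: small loose amber jar with white lid, 50 mm in diameter, 60 mm tall, beyond the fixture to the right. Origin: centre of its underside.
Mind the look-alikes: they are no part of the job. Several things have the shape of the tray; the one meant has the colours described above.

How it is judged:
On the way, in this order (a step that is already met when the one before it is completed fails the run):
1. the ejector is raised all the way and the cassette stands up out of the pocket (value of joint ejector above 0.012 m and z of cassette in the frame of fixture above 0.0555 m), for 0.1 s.
2. the cassette lies flat in the tray, released (x of cassette in the frame of tray between -0.06 and 0.06 m and y of cassette in the frame of tray between -0.045 and 0.045 m and z of cassette in the frame of tray below 0.01 m and angle between cassette's own z axis and vertical below 0.12 rad and contact force between the fingers and cassette below 0.2 N and linear speed of cassette below 0.03 m/s), for 0.2 s.
3. the ejector is pushed fully down again (value of joint ejector below 0.002 m), for 0.2 s.
4. the jam nut is run down tight against the bracket (value of joint jam_nut below 0.12 rad), for 0.2 s.
At the end, for the whole second after the job is handed in: Cassette released, at rest, right way up and flat (0.12 rad) on the tray floor, its centre within 60 mm (tray x) and 45 mm (tray y) of the tray's; ejector joint below 2 mm; jam nut joint below 0.12 rad; stop bolt turned no more than 0.35 rad; bystanders in place (all of step 2 and value of joint ejector below 0.002 m and value of joint jam_nut below 0.12 rad and not (value of joint stop_bolt above 0.35 rad or value of joint stop_bolt below -0.35 rad)); the robot touches nothing.
It fails at once if the stop bolt is turned by more than 0.35 rad (value of joint stop_bolt above 0.35 rad or value of joint stop_bolt below -0.35 rad).
It fails at once if the tube rack is shifted by over 30 mm or tipped (distance of tube_rack from where it was at the start of the episode above 0.03 m or angle between tube_rack's own z axis and vertical above 0.4 rad).
It fails at once if the bottle is shifted by over 30 mm or tipped (distance of reagent_bottle from where it was at the start of the episode above 0.03 m or angle between reagent_bottle's own z axis and vertical above 0.4 rad).
It fails at once if the jar is shifted by over 30 mm or tipped (distance of sample_jar from where it was at the start of the episode above 0.03 m or angle between sample_jar's own z axis and vertical above 0.4 rad).
It also fails if it takes over 67 s, if anything falls off the work surface, if the arm or the gripper's body presses on something with over 40 N, if the wrist force passes 120 N, or if a joint passes its speed limit or range.

## Robot

A 6-joint arm with a two-finger parallel gripper is mounted at the origin on the work surface. World frame = base frame: x ahead of the robot, y to its left, z up, the work surface at z = 0. Lengths are in m, angles in rad, forces in N, time in s.
With the tool pointing down it reaches from about 0.35 to 0.85 m from the base axis. Payload 8.1 kg.
Tool frame: the origin (TCP) lies at the very end of the fingers, on their centre line; the grasp point (between the pads) lies robot.tcp_to_grasp behind it (robot.tcp_to_grasp is the distance from the TCP to the grasp point, in m); z points along the fingers, y is the line along which they close (so a half turn about z gives the same grasp; the last joint's range is limited). The gripper opens to 93 mm and grips with 3 to 60 N. Pads are 15 mm wide; open, the fingers measure 128 mm over their backs; the gripper's body (75 mm by 188 mm) begins 65 mm behind the grasp point.
Start: joints at [-1.418, 0.13, 1.488, -0, 1.523, -0.085], TCP at [0.141, -0.583, 0.219] pointing down, gripper open.
Joint ranges: [-2.96, 2.96], [-0.89, 2.26], [0.02, 2.5], [-1.34, 4.48], [0, 2.73], [-2.66, 2.66]. Speed limits (rad/s): [2.39, 2.39, 2.79, 3.14, 3.14, 3.14].

## Interface

Orientations are given as a rotation vector (axis times angle).
In Python, from plant import robot gives the robot as it stands. The module is installed in compiled form; this text tells all that it offers.
- The arm moves only by the shell command python3 -m pendant 'ROWS' [FORCE]. ROWS is JSON, a list that holds one entry, the list of rows, each a list of 5 numbers: the opening, from 0 (shut) to 1 (fully open), then the shift along the tool's x, y, z in cm, then the turn about the tool's z in degrees. In form: [[[fingers, x, y, z, roll], ...]]. A call has 1 to 8 rows; each row shifts and turns the commanded pose from where the row before left it, along the tool's axes as they then stand; what a row does not reach is not made up. A row lasts 1/10 s, in which the tool goes at most 50 mm and 8.59 degrees, less where a joint would pass 70% of its speed; a pose out of reach is approached as far as the arm can. A call is refused whole if a number of a shift passes 5 or a number of a turn 8.59, either way. A call with a gripper value outside its range is refused whole. The fingers move at their own pace and stop on an object; FORCE is the grip in N (left out, the last holds). Time passes only in rows, so rows that do not move let the fingers close. It gives the time, the measured TCP pose, the force, the opening and the grip force at its end, in the units of the state.
- robot.read_state(): the state, without advancing time (a new reading comes with each control period).
- robot.read_camera(name): name is "scene" or "top" or "wrist"; returns a dict with "img" (420x560x3 uint8, blue, green, red), "K" (3x3 intrinsics, pixels), "pose" (4x4, takes a point from camera to world coordinates). Camera axes: x right, y up, looking along -z (the intrinsics and any distortion apply to the point x, -y, -z); pixel columns grow to the right and rows downward; lengths in m; the calibration is good to about 2 mm. A picture is of the moment at which its call begins. There is no depth.
- robot.close_job(): hands the job in; it is judged then, once.
The state is a dict: "t": time; "q": joint angles; "dq": joint speeds; "joint_torque": joint torques, N m; "tool_pos": TCP position; "orientation": TCP orientation; "force": force on the tool from outside, world axes, zero at the start; "wrist_torque": the same for the moment, N m; "opening": finger opening in m; "gripper_force": force on a finger pad.
Only numpy, scipy, OpenCV 4.12 (cv2) and the standard library are available. Lean on these libraries where they do the work, as an engineer would, in place of code of your own. Each camera call takes 0.05 s, during which the arm holds its last target. There are 200 camera calls.

## Working session

There is one attempt and no reset: what is moved stays moved. The work goes in short steps, Python scripts to look and compute and a shell command to move; the robot and the scene stay as the last step left them, time stands still between calls to the robot, and variables do not carry over. Pictures are saved under pics/ and viewed, at most 10 in all, crops included, and the job is handed in when it is done.

```bash
mkdir -p pics; cat > h.py <<'E'
import numpy as np, cv2, sys
from scipy.spatial.transform import Rotation as R
from plant import robot
def cam(n,save=None):
    c=robot.read_camera(n)
    if save: cv2.imwrite('pics/'+save,c['img'])
    return c
def ray(c,uv):
    K=np.array(c['K']);P=np.array(c['pose'])
    p=np.linalg.inv(K)@[uv[0],uv[1],1.]
    return P[:3,3],P[:3,:3]@[p[0],-p[1],-p[2]]
def onz(c,uv,z):
    o,d=ray(c,uv); return o+d*(z-o[2])/d[2]
def proj(c,X):
    P=np.array(c['pose']);x=P[:3,:3].T@(np.array(X)-P[:3,3]);p=np.array(c['K'])@[x[0],-x[1],-x[2]];return p[:2]/p[2]
def tri(c1,u1,c2,u2):
    o1,d1=ray(c1,u1);o2,d2=ray(c2,u2);d1/=np.linalg.norm(d1);d2/=np.linalg.norm(d2)
    s=np.linalg.lstsq(np.c_[d1,-d2],o2-o1,rcond=None)[0];a=o1+s[0]*d1;b=o2+s[1]*d2
    return (a+b)/2,np.linalg.norm(a-b)
E
python3 - <<'E'
from h import *
ims=[]
for n in("top","scene","wrist"):
    c=cam(n,n+'0.png');print(n,np.round(c['K'],1).tolist(),np.round(c['pose'],3).tolist())
s=robot.read_state();print(s);print(robot.tcp_to_grasp)
E
```

```text
top [[447.2, 0.0, 277.3], [0.0, 447.2, 209.3], [0.0, 0.0, 1.0]] [[-0.022, 0.992, -0.126, 0.426], [-1.0, -0.02, 0.011, 0.111], [0.009, 0.126, 0.992, 1.296], [0.0, 0.0, 0.0, 1.0]]
scene [[452.7, 0.0, 286.8], [0.0, 452.7, 214.9], [0.0, 0.0, 1.0]] [[-0.49, -0.654, 0.577, 1.365], [0.872, -0.368, 0.324, 0.539], [0.0, 0.661, 0.75, 1.164], [0.0, 0.0, 0.0, 1.0]]
wrist [[305.1, 0.0, 278.2], [0.0, 305.1, 210.2], [0.0, 0.0, 1.0]] [[0.236, 0.932, 0.276, 0.218], [-0.972, 0.227, 0.066, -0.565], [-0.001, -0.284, 0.959, 0.383], [0.0, 0.0, 0.0, 1.0]]
{'t': 0.15, 'q': array([-1.41841982e+00,  1.31016147e-01,  1.48902735e+00,  7.55411305e-06,
        1.52301083e+00, -8.53982575e-02]), 'dq': array([-6.65484441e-05, -1.85182933e-03, -3.17788998e-03, -2.29326278e-03,
        4.34232493e-04, -2.25024250e-03]), 'joint_torque': array([ 7.88955967e-04, -5.60476363e+01, -4.92335629e+01,  7.69424625e-02,
        3.05213418e-02, -1.01879230e-04]), 'tool_pos': array([ 0.14128209, -0.58267124,  0.2178124 ]), 'orientation': array([-3.11796610e+00, -3.72442632e-01,  6.50008987e-05]), 'force': array([-0.79072819, -0.01119489,  0.09798707]), 'wrist_torque': array([-0.04235251,  0.02714375, -0.00881833]), 'gripper_force': 0.0, 'opening': 0.09266213369442335}
0.0188
```

View pics/top0.png

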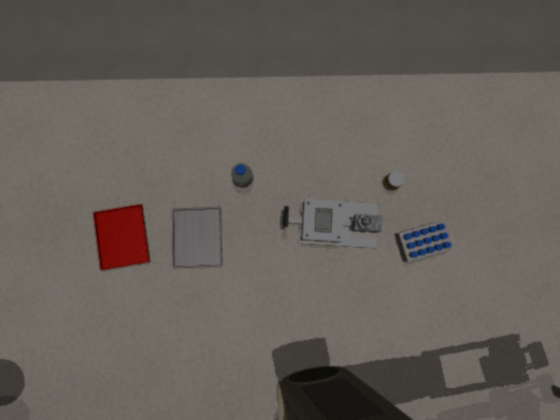

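View pics/scene0.png

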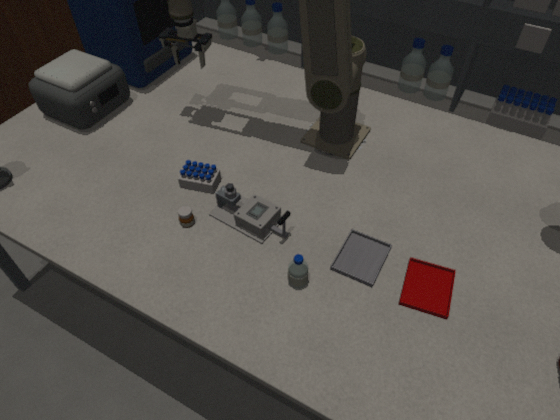

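The top view shows the steel tray at (197,237), with the red look-alike at (122,237). The fixture deck is at (323,220), its black handle at (286,217) and the nut and bolt at (367,222). The rack is at (427,242), the bottle at (242,175) and the jar at (396,180). In the scene view the tray is at (361,257), the red one at (428,287) and the handle at (284,218).

Only the grey tray at (197,237) fits the description; red (122,237) is the decoy. Next I measure and take the close crop.

```bash
python3 - <<'E'
from h import *
t=cam('top');s=cam('scene')
print('tray',onz(t,(197,237),.018),onz(s,(361,257),.01))
print('handle tri',tri(t,(286,217),s,(284,218)))
print('bolt tri',tri(t,(367,221),s,(230,187)))
print('deck',onz(t,(323,220),.065),onz(s,(258,211),.065))
a=cv2.resize(t['img'][150:290,160:400],None,fx=3.3,fy=3.3,interpolation=cv2.INTER_CUBIC)
a=cv2.convertScaleAbs(a,alpha=1.6)
cv2.imwrite('pics/crop1.png',a);print(a.shape)
# tray corners from the top view
hsv=cv2.cvtColor(t['img'],cv2.COLOR_BGR2HSV)
for n,c,uvs,z in(('bottlecap',t,[(240,169)],.12),('jar',t,[(396,179)],.06),('rack',t,[(427,242)],.06)):
    print(n,[onz(c,u,z).round(3) for u in uvs])
E
```

```text
tray [0.51349    0.32707782 0.018     ] [0.51774593 0.3300171  0.01      ]
handle tri (array([0.55734948, 0.07441918, 0.0923005 ]), np.float64(0.0008213204198471664))
bolt tri (array([ 0.53990056, -0.14029426,  0.10920325]), np.float64(0.0025852770668500415))
deck [ 0.55004638 -0.02902295  0.065     ] [ 0.55188046 -0.02581038  0.065     ]
(462, 792, 3)
bottlecap [array([0.686, 0.195, 0.12 ])]
jar [array([ 0.662, -0.239,  0.06 ])]
rack [array([ 0.483, -0.316,  0.06 ])]
```

View pics/crop1.png

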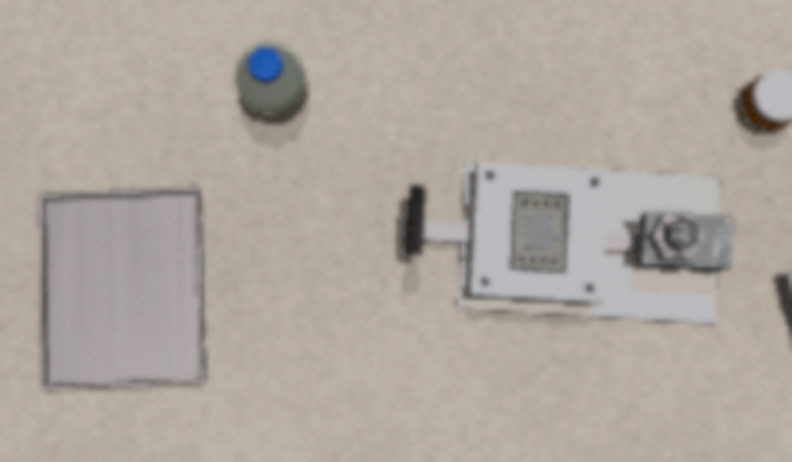

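The crop confirms the choice. The bare grey tray has corners at (42,197), (200,190), (205,382) and (45,386). The black handle at (412,220), the cassette (540,232) and the nut with bolt (680,238) lie on one line, so the fixture yaw is about -0.08 rad. Handle to bolt measures 0.2155 m against 0.215 m nominal. I'm moving over the fixture now to measure with the wrist camera.

```bash
python3 -m pendant '[[[1,3.7,-3.1,-0.3,0],[1,3.7,-3.1,-0.3,0],[1,3.7,-3.1,-0.3,0],[1,3.7,-3.1,-0.3,0],[1,3.7,-3.1,-0.3,0],[1,3.7,-3.1,-0.3,0],[1,3.7,-3.1,-0.3,0]]]'; python3 -m pendant '[[[1,3.7,-3.1,-0.3,0],[1,3.7,-3.1,-0.3,0],[1,3.7,-3.1,-0.3,0],[1,3.7,-3.1,-0.3,0],[1,3.7,-3.1,-0.3,0],[1,3.7,-3.1,-0.3,0],[1,3.7,-3.1,-0.3,0]]]'; python3 -m pendant '[[[1,0,0,0,6],[1,0,0,0,6],[1,0,0,0,6],[1,0,0,0,0]]]'
python3 - <<'E'
from h import *
c=cam('wrist','w1.png');s=robot.read_state();print(s['tool_pos'],s['q'],s['t'])
np.savez('w1.npz',**c)
print(proj(c,(.557,.0744,.096)),proj(c,(.54,-.14,.118)),proj(c,(.548,-.03,.065)))
E
```

```text
t: 0.95
tool_pos: [0.3427, -0.3095, 0.2399]
orientation: [3.119, 0.372, 0.001]
force: [0.5, -1.1, 0.6]
opening: 0.0935
gripper_force: 0.0
t: 1.65
tool_pos: [0.5434, -0.0373, 0.2608]
orientation: [3.119, 0.373, 0.001]
force: [0.4, -0.0, 0.9]
opening: 0.0928
gripper_force: 0.0
t: 2.05
tool_pos: [0.5425, -0.0391, 0.2605]
orientation: [-3.139, 0.122, 0.001]
force: [-0.4, -0.0, -0.4]
opening: 0.093
gripper_force: 0.0
[ 0.54251427 -0.03919417  0.26052104] [-1.66404049e-01 -3.54209814e-02  1.58345856e+00  2.05247900e-05
  1.59375364e+00  1.47837055e+00] 2.1
[174.18863513 189.02670603] [375.01385878 194.01749556] [269.83274933 184.16036746]
```

View pics/w1.png

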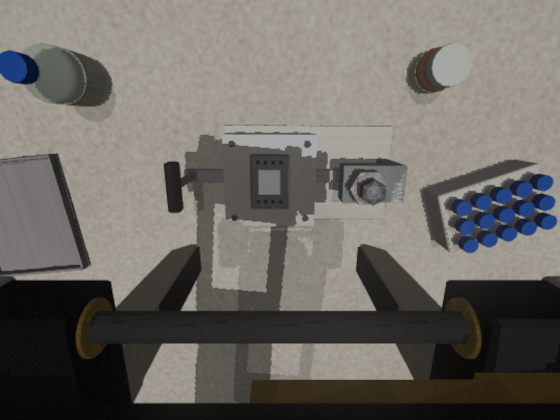

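The wrist view shows the handle top at (173,187), the cassette at (269,182) and the bolt head at (374,190) inside the nut. The tray is at lower left and the rack is clear on the right. Next I go to a second viewpoint lower above the handle for triangulation.

```bash
python3 - <<'E'
from h import *
c=dict(np.load('w1.npz'))
g=cv2.cvtColor(c['img'],cv2.COLOR_BGR2GRAY)
m=(g[150:225,155:192]<45).astype(np.uint8)
n,l,st,ce=cv2.connectedComponentsWithStats(m);i=1+np.argmax(st[1:,4]);print('handle blob',st[i],ce[i]+[155,150],cv2.minAreaRect(np.argwhere(l==i)[:,::-1].astype(np.float32)))
print('handle top',onz(c,(173,187),.104),'ends',onz(c,(171,163),.104),onz(c,(175,211),.104))
print('cassette',onz(c,(269,182),.065),'bolt',onz(c,(374,190),.118))
h=[onz(c,u,.065) for u in((232,144),(307,144),(304,218),(235,218))];print(np.round(h,4))
E
python3 -m pendant '[[[1,0.5,-3.8,3.2,0],[1,0.5,-3.8,3.2,0],[1,0.5,-3.7,3.2,0],[1,0,0,0,0]]]'
python3 - <<'E'
from h import *
c=cam('wrist','w2.png');np.savez('w2.npz',**c)
print(proj(c,(.557,.0744,.096)),proj(c,(.548,-.03,.065)),robot.read_state()['tool_pos'])
E
```

```text
handle blob [  9  12  19  50 714] [173.17927171 186.16806723] ((18.846534729003906, 36.46534729003906), (49.85136413574219, 15.721588134765625), 84.2894058227539)
handle top [0.56086024 0.07237618 0.104     ] ends [0.58648407 0.0699768  0.104     ] [0.53404185 0.07488743 0.104     ]
cassette [ 0.55070485 -0.02922751  0.065     ] bolt [ 0.54435342 -0.13890287  0.118     ]
[[ 0.5985  0.0097  0.065 ]
 [ 0.5918 -0.0769  0.065 ]
 [ 0.5021 -0.0687  0.065 ]
 [ 0.5087  0.0168  0.065 ]]
t: 2.5
tool_pos: [0.5629, 0.0758, 0.1588]
orientation: [-3.139, 0.11, 0.014]
force: [-0.9, -0.1, -0.5]
opening: 0.0932
gripper_force: 0.0
[279.89747634 230.33991888] [396.92014274 219.84918861] [0.56404837 0.07390878 0.16139915]
```

View pics/w2.png

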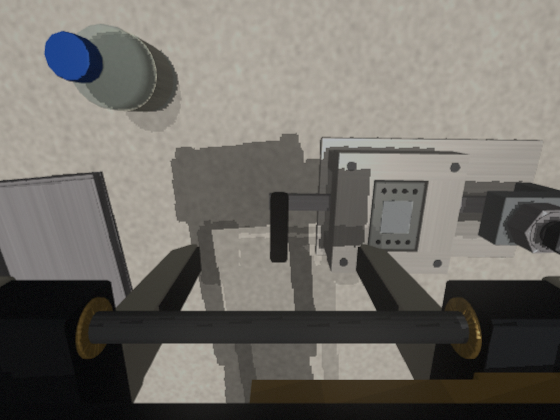

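```bash
python3 - <<'E'
from h import *
a=dict(np.load('w1.npz'));c=dict(np.load('w2.npz'))
g=cv2.cvtColor(c['img'],cv2.COLOR_BGR2GRAY)
m=(g[180:275,265:294]<45).astype(np.uint8)
n,l,st,ce=cv2.connectedComponentsWithStats(m);i=1+np.argmax(st[1:,4]);print(st[i],ce[i]+[265,180],cv2.minAreaRect(np.argwhere(l==i)[:,::-1].astype(np.float32)))
h=tri(a,(173.2,186.2),c,ce[i]+[265,180]);k=tri(a,(269,182),c,(397.5,215));print('handle',h,'cass',k)
d=h[0]-k[0];print(d,np.degrees(np.arctan2(-d[0],d[1])),np.hypot(d[0],d[1]))
print('onz',onz(c,ce[i]+[265,180],.1),onz(c,(397.5,215),.065))
H=[tri(a,u,c,v) for u,v in zip(((232,144),(307,144),(304,218),(235,218)),((352,166),(455,167),(437,263),(344,262)))];print(np.round([x[0] for x in H],4))
s=robot.read_state();print(s['tool_pos'],R.from_rotvec(s['orientation']).as_matrix().round(3).tolist())
E
```

```text
[   5   12   19   70 1165] [278.75793991 225.91158798] ((14.0, 46.5), (18.0, 69.0), 0.0)
handle (array([0.56024762, 0.07516253, 0.09505192]), np.float64(0.0004249103423513582)) cass (array([ 0.55190892, -0.02962608,  0.06610135]), np.float64(0.0020564895238469115))
[0.0083387  0.10478861 0.02895057] -4.549802639649339 0.10511986957140089
onz [0.56224072 0.07495358 0.1       ] [ 0.55254308 -0.03031453  0.065     ]
[[ 0.5987  0.0098  0.0636]
 [ 0.592  -0.077   0.0651]
 [ 0.5027 -0.0688  0.0657]
 [ 0.5082  0.0171  0.0626]]
[0.56404837 0.07390878 0.16139915] [[0.997, -0.071, -0.006], [-0.071, -0.998, 0.0], [-0.006, 0.0, -1.0]]
```

Both views agree. The handle is at (0.559, 0.075, 0.095) and the deck at z≈0.065. The fixture origin is at (0.5504, -0.0297) with yaw -4.5°, and the checks fit. I'm gripping the handle now.

```bash
python3 -m pendant '[[[0.5,-0.25,-0.05,2,-0.2],[0.5,-0.25,-0.05,2,0.6],[0.5,0,0,2,0],[0.5,0,0,2.2,0],[0.5,0,0,0,0],[0,0,0,0,0],[0,0,0,0,0],[0,0,0,0,0]]]' 40
python3 -m pendant '[[[0,0,0,0,0],[0,0,0,0,0]]]'
```

```text
t: 3.35
tool_pos: [0.5625, 0.0734, 0.0846]
orientation: [-3.139, 0.131, -0.005]
force: [0.1, 0.3, -0.4]
opening: 0.0335
gripper_force: 0.0
t: 3.55
tool_pos: [0.5616, 0.0737, 0.0833]
orientation: [-3.139, 0.131, -0.002]
force: [0.6, 5.8, 5.2]
opening: 0.0177
gripper_force: 5.3
```

```bash
python3 -m pendant '[[[0,0,0,0,0],[0,0,0,0,0],[0,0,0,0,0]]]' 45; python3 -m pendant '[[[0,0,0,-0.4,0],[0,0,0,-0.4,0],[0,0,0,-0.4,0],[0,0,0,-0.3,0],[0,0,0,-0.2,0],[0,0,0,0,0]]]'
```

```text
t: 3.85
tool_pos: [0.5618, 0.0755, 0.0833]
orientation: [-3.136, 0.13, -0.002]
force: [0.9, 8.5, 0.6]
opening: 0.0137
gripper_force: 45.0
t: 4.45
tool_pos: [0.5616, 0.0754, 0.0975]
orientation: [-3.136, 0.13, -0.001]
force: [13.1, 9.0, -19.6]
opening: 0.0136
gripper_force: 45.0
```

```bash
python3 -m pendant '[[[0,0,0,-0.2,0],[0,0,0,0,0],[0.5,0,0,0.3,0],[0.5,0,0,0,0],[0.5,0,0,0,0],[0.5,0,0,-2,0],[0.6,0,0,-4,0],[0.8,0,0,-2,0]]]'
python3 -m pendant '[[[1,-0.3,3.5,0,0],[1,-0.3,3.5,0,0],[1,-0.3,3.5,0,0],[1,0,0,0,0],[1,0,0,0,0]]]'
python3 - <<'E'
from h import *
c=cam('wrist','w3.png');np.savez('w3.npz',**c)
o=np.array((.5504,-.0297));th=np.radians(-4.5);M=np.array([[np.cos(th),-np.sin(th)],[np.sin(th),np.cos(th)]])
for x,y,z in((0,0,.078),(-32,-22,.078),(-32,22,.078),(32,22,.078),(32,-22,.078),(0,105,.118)): print((x,y,z),proj(c,[*(o+M@[x/1e3,y/1e3]),z]).round(1))
E
```

```text
t: 5.25
tool_pos: [0.5625, 0.0735, 0.1826]
orientation: [-3.139, 0.131, -0.007]
force: [0.1, -1.0, -0.8]
opening: 0.0572
gripper_force: 0.0
t: 5.75
tool_pos: [0.5437, -0.031, 0.1794]
orientation: [-3.139, 0.134, -0.002]
force: [-0.6, -0.1, -0.3]
opening: 0.0922
gripper_force: 0.0
(0, 0, 0.078) [275.6 203.3]
(-32, -22, 0.078) [299.4 236.2]
(-32, 22, 0.078) [252.4 236.5]
(32, 22, 0.078) [250.2 168.2]
(32, -22, 0.078) [300.4 167.9]
(0, 105, 0.118) [140.6 217.6]
```

View pics/w3.png

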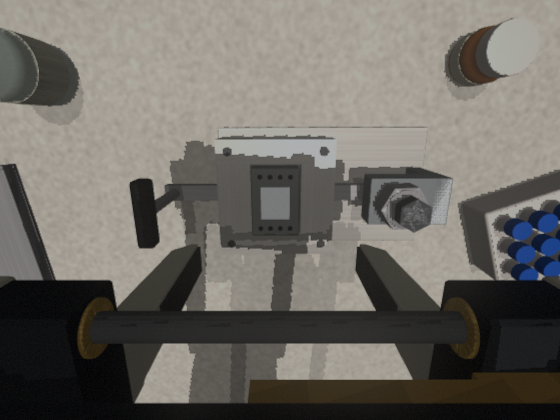

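The cassette outline at (250,167)–(299,236) matches the projection at z = 0.078, so the ejector is fully up. I'm descending on the cassette.

```bash
python3 -m pendant '[[[1,0.66,-0.18,3,0],[1,0,0,4,0],[1,0,0,2.5,0],[1,0,0,0.8,0],[1,0,0,0,0],[1,0,0,0,0]]]'; python3 -c "
from h import *
print(robot.read_state())"
```

```text
t: 6.4
tool_pos: [0.5514, -0.0287, 0.0773]
orientation: [3.139, -0.13, 0.003]
force: [0.8, 0.0, 0.0]
opening: 0.0928
gripper_force: 0.0
{'t': 6.4, 'q': array([-1.44837862e-01,  1.13824067e-01,  1.77211776e+00,  8.72586146e-05,
        1.25359572e+00,  1.50852206e+00]), 'dq': array([-0.00472486, -0.01425894, -0.01376436, -0.00124761, -0.00318632,
       -0.00177195]), 'joint_torque': array([ 1.18980445e-01, -4.97178090e+01, -4.38734329e+01,  2.79568741e-02,
       -3.90384695e-02,  6.45538079e-03]), 'tool_pos': array([ 0.55138812, -0.02865165,  0.07726009]), 'orientation': array([ 3.13878285, -0.12969091,  0.00322419]), 'force': array([0.7711437 , 0.04140707, 0.04950617]), 'wrist_torque': array([-0.0282133 , -0.01092054,  0.07710806]), 'gripper_force': 0.0, 'opening': 0.09276396107499339}
```

```bash
python3 -m pendant '[[[1,-0.1,0.1,0.5,0],[1,0,0,0.4,0],[0.3,0,0,0,0],[0.3,0,0,0,0],[0.3,0,0,0,0],[0.3,0,0,0,0],[0.3,0,0,0,0],[0.3,0,0,0,0]]]' 30; python3 -m pendant '[[[0.3,0,0,0,0],[0.3,0,0,0,0]]]'
```

```text
t: 7.2
tool_pos: [0.5492, -0.03, 0.0667]
orientation: [-3.139, 0.131, -0.0]
force: [0.4, -0.3, 0.2]
opening: 0.0501
gripper_force: 0.0
t: 7.4
tool_pos: [0.5492, -0.0299, 0.0667]
orientation: [-3.139, 0.131, -0.0]
force: [0.1, -0.6, 0.0]
opening: 0.0439
gripper_force: 30.0
```

```bash
python3 -m pendant '[[[0.3,0,0,-0.5,0],[0.3,0,0,-1.5,0],[0.3,0,0,-3,0],[0.3,0,0,-3,0],[0.3,0,0,-2,0],[0.3,0,0,0,0]]]'; python3 -m pendant '[[[0.3,-0.4,-2.2,0,0],[0.3,-0.8,-4.4,0,0],[0.3,-0.8,-4.4,0,0],[0.3,-0.8,-4.4,0,0],[0.3,-0.8,-4.4,0,0],[0.3,-0.8,-4.4,0,0],[0.3,-0.8,-4.4,0,0],[0.3,-0.8,-4.4,0,0]]]'; python3 -m pendant '[[[0.3,-0.4,-2.2,0,0],[0.3,0,0,0,0],[0.3,0,0,0,0]]]'
python3 - <<'E'
from h import *
c=cam('wrist','w4.png');np.savez('w4.npz',**c);t=cam('top');
def rect(c,roi,T):
    x0,y0,x1,y1=roi;im=c['img'][y0:y1,x0:x1]
    return im
for z in(.018,):print([proj(c,onz(t,u,z)).round(1) for u in((172.7,209.7),(220.6,207.6),(222.1,265.8),(173.6,267))],[onz(t,u,z).round(3) for u in((172.7,209.7),(220.6,207.6),(222.1,265.8),(173.6,267))])
E
```

```text
t: 8.0
tool_pos: [0.5519, -0.0304, 0.1719]
orientation: [3.138, -0.131, 0.012]
force: [0.8, -0.9, -0.3]
opening: 0.0437
gripper_force: 30.0
t: 8.8
tool_pos: [0.5158, 0.3054, 0.1656]
orientation: [3.138, -0.131, -0.002]
force: [1.4, 0.0, -1.5]
opening: 0.0439
gripper_force: 30.0
t: 9.1
tool_pos: [0.514, 0.326, 0.1655]
orientation: [3.138, -0.129, -0.002]
force: [-0.2, -0.2, -1.9]
opening: 0.0437
gripper_force: 30.0
[array([199.3, 125.6]), array([338.6, 110.1]), array([345.3, 264.3]), array([224.9, 273.7])] [array([0.593, 0.397, 0.018]), array([0.597, 0.259, 0.018]), array([0.43 , 0.256, 0.018]), array([0.43 , 0.393, 0.018])]
```

View pics/w4.png

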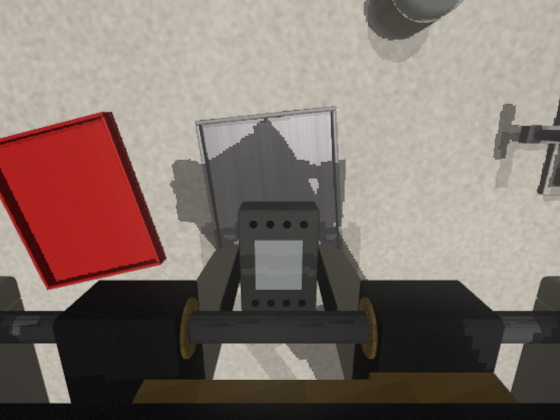

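The picture shows the tray at (197,122)–(335,108), as predicted to within a few mm. The cassette sits level in the grip at (279,260), and the red decoy is well to the left. I'm lowering it.

```bash
python3 -m pendant '[[[0.3,0,0,3,0],[0.3,0,0,4,0],[0.3,0,0,4,0],[0.3,0,0,2.5,0],[0.3,0,0,0.9,0],[0.3,0,0,0,0],[0.3,0,0,0.3,0],[0.3,0,0,0,0]]]'; python3 -m pendant '[[[0.3,0,0,0.3,0],[0.3,0,0,0,0],[0.3,0,0,0,0]]]'
```

```text
t: 10.0
tool_pos: [0.5162, 0.3266, 0.0216]
orientation: [-3.137, 0.131, -0.004]
force: [0.3, -0.2, -1.7]
opening: 0.0438
gripper_force: 30.0
t: 10.3
tool_pos: [0.5149, 0.3263, 0.0171]
orientation: [-3.139, 0.131, -0.001]
force: [0.9, -0.2, -0.7]
opening: 0.0437
gripper_force: 30.0
```

```bash
python3 -m pendant '[[[0.3,0,0,0.2,0],[0.3,0,0,0,0],[0.3,0,0,0,0]]]';python3 -m pendant '[[[0.3,0,0,0.2,0],[0.3,0,0,0,0],[0.3,0,0,0,0]]]'
```

```text
t: 10.6
tool_pos: [0.5145, 0.3261, 0.0145]
orientation: [3.139, -0.131, -0.0]
force: [0.3, 0.0, -0.2]
opening: 0.0439
gripper_force: 30.0
t: 10.9
tool_pos: [0.5145, 0.3261, 0.0125]
orientation: [3.139, -0.131, -0.0]
force: [-0.0, 0.2, -1.3]
opening: 0.0436
gripper_force: 30.0
```

```bash
python3 -m pendant '[[[0.3,0,0,0.1,0],[0.3,0,0,0,0],[0.3,0,0,0,0]]]';python3 -m pendant '[[[0.3,0,0,0.1,0],[0.3,0,0,0,0],[0.3,0,0,0,0]]]'
```

```text
t: 11.2
tool_pos: [0.5148, 0.3262, 0.0122]
orientation: [-3.139, 0.131, -0.0]
force: [-2.6, -1.5, 4.9]
opening: 0.0437
gripper_force: 30.0
t: 11.5
tool_pos: [0.5148, 0.3262, 0.0121]
orientation: [3.139, -0.131, 0.0]
force: [-6.5, -4.7, 13.3]
opening: 0.0437
gripper_force: 30.0
```

It's on the floor (13 N up). I'm releasing and rising, then looking.

```bash
python3 -m pendant '[[[0.75,0,0,0,0],[0.75,0,0,0,0],[0.75,0,0,0,0],[0.75,0,0,0,0],[0.75,0,0,-1,0],[0.75,0,0,-3,0],[0.75,0,0,-4,0],[0.75,0,0,-5,0]]]'; python3 -m pendant '[[[0.5,0,0,-2.5,0],[0,0,0,0,0],[0,0,0,0,0]]]'
python3 - <<'E'
from h import *
c=cam('wrist','w5.png');np.savez('w5.npz',**c)
print([proj(c,(.5148,.3262,z)).round() for z in(.004,.024)])
E
```

```text
t: 12.3
tool_pos: [0.5132, 0.3254, 0.1405]
orientation: [3.137, -0.131, -0.005]
force: [0.2, 0.4, -0.2]
opening: 0.0699
gripper_force: 0.0
t: 12.6
tool_pos: [0.5152, 0.3264, 0.1669]
orientation: [-3.138, 0.131, -0.003]
force: [0.0, -0.2, -0.7]
opening: 0.0504
gripper_force: 0.0
[array([278., 195.]), array([278., 199.])]
```

View pics/w5.png

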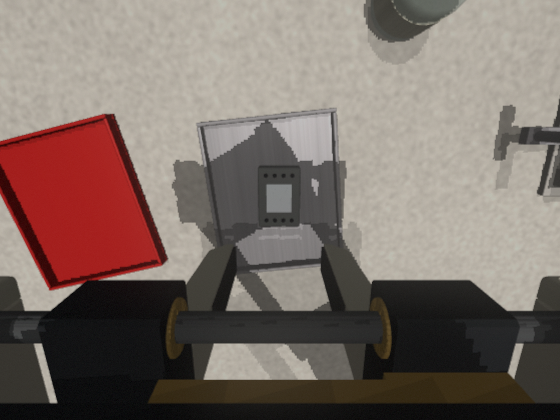

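The cassette lies flat at (279,196) well inside the tray. Now I push the handle down with closed fingers.

```bash
python3 -m pendant '[[[0,1.1,4.1,0,0],[0,1.1,4.1,0,0],[0,1.1,4.1,0,0],[0,1.1,4.1,0,0],[0,1.1,4.1,0,0],[0,1,4.1,0,0],[0,0,0,0,0],[0,0,0,0,0]]]'; python3 -m pendant '[[[0,0,0,2,0],[0,0,0,1.5,0],[0,0,0,0.5,0],[0,0,0,0,0]]]'
```

```text
t: 13.45
tool_pos: [0.5579, 0.0747, 0.1637]
orientation: [-3.139, 0.135, 0.005]
force: [-0.5, -0.2, -0.9]
opening: 0.0006
gripper_force: 0.0
t: 13.85
tool_pos: [0.5575, 0.0764, 0.1238]
orientation: [3.139, -0.129, -0.005]
force: [0.2, -0.2, 0.4]
opening: 0.0006
gripper_force: 0.0
```

```bash
python3 -m pendant '[[[0,0,0,0.5,0],[0,0,0,0.4,0],[0,0,0,0.4,0],[0,0,0,0.4,0],[0,0,0,0.2,0],[0,0,0,0,0],[0,0,0,0,0]]]'; python3 -m pendant '[[[0,0,0,0.2,0],[0,0,0,0,0],[0,0,0,0,0]]]'
```

```text
t: 14.55
tool_pos: [0.5591, 0.0754, 0.1066]
orientation: [3.139, -0.131, 0.0]
force: [1.1, 0.8, 2.9]
opening: 0.0003
gripper_force: 1.0
t: 14.85
tool_pos: [0.5591, 0.0754, 0.1046]
orientation: [3.139, -0.131, 0.0]
force: [1.8, 0.7, 1.6]
opening: 0.0006
gripper_force: 1.1
```

```bash
python3 -m pendant '[[[0,0,0,0.2,0],[0,0,0,0,0],[0,0,0,0,0]]]'; python3 -m pendant '[[[0,0,0,0.1,0],[0,0,0,0,0],[0,0,0,0,0],[0,0,0,0,0]]]'
```

```text
t: 15.15
tool_pos: [0.5592, 0.0755, 0.1042]
orientation: [3.139, -0.131, 0.001]
force: [-3.9, -0.1, 14.0]
opening: 0.0004
gripper_force: 7.0
t: 15.55
tool_pos: [0.5593, 0.0755, 0.1041]
orientation: [3.139, -0.131, 0.001]
force: [-8.1, 0.5, 21.7]
opening: 0.0003
gripper_force: 10.5
```

The ejector is down at the stop (handle top 0.104, 22 N). Next I go above the nut.

```bash
python3 -m pendant '[[[0,0,0,-2,0],[0,0,0,-4,0],[0.5,0,0,-3.5,0],[0.8,0,4.3,0,0],[0.8,0,4.3,0,0],[0.8,0,4.3,0,0],[0.8,0,4.3,0,0],[0.8,0,4.3,0,0]]]'; python3 -m pendant '[[[0.8,0,0,0,0],[0.8,0,0,0,0],[0.8,0,0,0,0]]]'
python3 - <<'E'
from h import *
c=cam('wrist');np.savez('w6.npz',**c)
p=proj(c,(.5418,-.1394,.09)).round().astype(int);print(p,proj(c,(.5418,-.1394,.118)),robot.read_state()['tool_pos'])
x0,y0=p[0]-60,p[1]-50
a=cv2.resize(c['img'][y0:y0+100,x0:x0+120],None,fx=6,fy=6,interpolation=cv2.INTER_CUBIC);cv2.imwrite('pics/w6c.png',cv2.convertScaleAbs(a,alpha=1.4));print(x0,y0)
E
```

```text
t: 16.35
tool_pos: [0.54, -0.1402, 0.1959]
orientation: [-3.139, 0.131, 0.002]
force: [0.5, 0.0, 0.6]
opening: 0.0438
gripper_force: 0.0
t: 16.65
tool_pos: [0.5408, -0.1378, 0.1961]
orientation: [-3.138, 0.13, 0.002]
force: [-1.0, -0.8, -0.0]
opening: 0.0681
gripper_force: 0.0
[279 207] [279.43511637 216.70438918] [ 0.54097966 -0.13744909  0.19623347]
219 157
```

View pics/w6c.png

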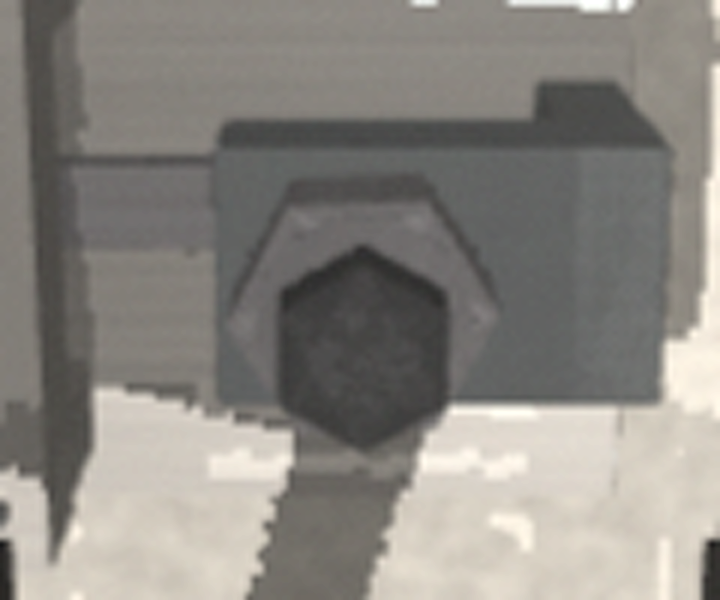

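The crop shows the hex nut, with vertices at (230,320) and (498,318) and the upper flat from (287,203) to (430,197). The bolt head centre is at (363,348). The flats face the tool's x direction and ±60° from it, so I need about -31° plus -120° of roll, which also leaves wrist range for the clockwise turn.

```bash
python3 - <<'E'
from h import *
c=dict(np.load('w6.npz'));f=lambda u:np.array(u)/6+[218.6,156.6]
z=.0975
V=[onz(c,f(u),z) for u in((230,320),(287,203),(430,197),(498,318))]
print(np.round(V,4));print('ctr',(V[0]+V[3])/2,'diam',np.linalg.norm(V[0]-V[3]),'side',np.linalg.norm(V[1]-V[2]))
print('head',onz(c,f((363,348)),.118))
w=dict(np.load('w3.npz'));print('tri head',tri(c,f((363,348)),w,(413,211)))
s=robot.read_state();M=R.from_rotvec(s['orientation']).as_matrix()
for a,b in((0,3),(1,2)):
    d=M.T@(V[b]-V[a]);print('edge angle in tool, from y toward x',np.degrees(np.arctan2(d[0],d[1])))
print(s['tool_pos'],s['q'][5],M.T@((V[0]+V[3])/2-s['tool_pos']))
E
```

```text
[[ 0.5433 -0.1192  0.0975]
 [ 0.5605 -0.1295  0.0975]
 [ 0.5597 -0.1505  0.0975]
 [ 0.5403 -0.1594  0.0975]]
ctr [ 0.54180221 -0.13932276  0.0975    ] diam 0.04025937984828888 side 0.021093882075577084
head [ 0.54366209 -0.13927117  0.118     ]
tri head (array([ 0.54291812, -0.13919573,  0.11215058]), np.float64(0.002066760879696246))
edge angle in tool, from y toward x 0.4237029980634265
edge angle in tool, from y toward x 2.435224356104397
[ 0.54097966 -0.13744909  0.19623347] 1.312103915948957 [0.00105438 0.00184889 0.09873174]
```

```bash
python3 -m pendant '[[[0.8,0.1,0.18,0,0],[0.8,0,0,0,-8.4],[0.8,0,0,0,-8.4],[0.8,0,0,0,-8.4],[0.8,0,0,0,-8.4],[0.8,0,0,0,-8.4],[0.8,0,0,0,-8.4],[0.8,0,0,0,-8.4]]]';python3 -m pendant '[[[0.8,0,0,0,-8.4],[0.8,0,0,0,-8.4],[0.8,0,0,0,-8.4],[0.8,0,0,0,-8.4],[0.8,0,0,0,-8.4],[0.8,0,0,0,-8.4],[0.8,0,0,0,-8.4],[0.8,0,0,0,-8.4]]]';python3 -m pendant '[[[0.8,0,0,0,-8.4],[0.8,0,0,0,-8.4],[0.8,0,0,0,-8.4],[0.8,0,0,0,0],[0.8,0,0,0,0]]]'
cat > st.py <<'E'
from h import *
s=robot.read_state();M=R.from_rotvec(s['orientation']).as_matrix()
print(s['t'],s['tool_pos'].round(4),'q6',s['q'][5].round(3),'yaw',np.degrees(np.arctan2(M[1,0],M[0,0])).round(2),'to nut (tool cm)',(100*M.T@(np.array([.542,-.1393,.079])-s['tool_pos'])).round(2),'F',s['force'].round(1),'T',s['wrist_torque'].round(2))
E
python3 st.py
```

```text
t: 17.5
tool_pos: [0.5422, -0.1395, 0.1967]
orientation: [2.793, 1.438, 0.0]
force: [0.3, 0.0, 0.3]
opening: 0.0741
gripper_force: 0.0
t: 18.3
tool_pos: [0.5422, -0.1396, 0.1967]
orientation: [-1.531, -2.743, -0.0]
force: [-0.0, 0.2, 0.0]
opening: 0.0742
gripper_force: 0.0
t: 18.8
tool_pos: [0.5421, -0.1399, 0.1967]
orientation: [0.912, 3.006, 0.0]
force: [-0.2, 0.5, 0.3]
opening: 0.0745
gripper_force: 0.0
18.8 [ 0.5421 -0.1399  0.1967] q6 -1.326 yaw 146.23 to nut (tool cm) [ 0.04  0.04 11.77] F [-0.2  0.5  0.3] T [-0.04 -0.13  0.  ]
```

```bash
python3 -m pendant '[[[0.8,0.04,0.04,3,0],[0.8,0,0,4,0],[0.8,0,0,3,0],[0.8,0,0,1.2,0],[0.8,0,0,0.4,0],[0.8,0,0,0,0],[0.8,0,0,0,0]]]';python3 st.py;python3 -m pendant '[[[0,0,0,0,0],[0,0,0,0,0],[0,0,0,0,0],[0,0,0,0,0],[0,0,0,0,0],[0,0,0,0,0],[0,0,0,0,0]]]' 20;python3 st.py
```

```text
t: 19.5
tool_pos: [0.5432, -0.1405, 0.0827]
orientation: [0.907, 3.004, -0.0]
force: [-0.1, 0.2, 0.5]
opening: 0.0746
gripper_force: 0.0
19.5 [ 0.5432 -0.1405  0.0827] q6 -1.329 yaw 146.39 to nut (tool cm) [0.17 0.03 0.37] F [-0.1  0.2  0.5] T [ 0.01 -0.18  0.  ]
t: 20.2
tool_pos: [0.5423, -0.1394, 0.0808]
orientation: [0.907, 3.007, 0.002]
force: [2.3, 4.1, 1.0]
opening: 0.0362
gripper_force: 19.9
20.2 [ 0.5423 -0.1394  0.0808] q6 -1.329 yaw 146.44 to nut (tool cm) [ 0.03 -0.01  0.18] F [2.3 4.1 1. ] T [ 0.64 -0.47  0.01]
```

The opening is 36.2 mm, so the fingers are on the flats. Turning clockwise now.

```bash
python3 -m pendant '[[[0,0,0,0.02,8],[0,0,0,0.02,8],[0,0,0,0.02,8],[0,0,0,0.02,8],[0,0,0,0.02,8],[0,0,0,0.02,8],[0,0,0,0.02,8],[0,0,0,0,0]]]' 30;python3 st.py
```

```text
t: 21.0
tool_pos: [0.5417, -0.1396, 0.0794]
orientation: [-2.215, -2.227, -0.0]
force: [-0.3, 4.1, 4.2]
opening: 0.0356
gripper_force: 29.9
21.0 [ 0.5417 -0.1396  0.0794] q6 -0.35 yaw 90.3 to nut (tool cm) [0.03 0.03 0.04] F [-0.3  4.1  4.2] T [ 0.65  0.36 -0.05]
```

```bash
python3 -m pendant '[[[0,0,0,0.02,6],[0,0,0,0.02,6],[0,0,0,0.02,6],[0,0,0,0,0]]]';python3 st.py; python3 -m pendant '[[[0,0,0,0.02,6],[0,0,0,0.02,6],[0,0,0,0,0]]]';python3 st.py
```

```text
t: 21.4
tool_pos: [0.5414, -0.1395, 0.0789]
orientation: [-2.533, -1.857, 0.0]
force: [-1.4, 4.4, 6.3]
opening: 0.0357
gripper_force: 29.9
21.4 [ 0.5414 -0.1395  0.0789] q6 -0.039 yaw 72.49 to nut (tool cm) [ 0.04  0.05 -0.01] F [-1.4  4.4  6.3] T [ 0.95  0.77 -0.06]
t: 21.7
tool_pos: [0.5414, -0.1394, 0.0786]
orientation: [-2.713, -1.582, 0.001]
force: [-2.6, 4.4, 8.0]
opening: 0.0357
gripper_force: 29.9
21.7 [ 0.5414 -0.1394  0.0786] q6 0.171 yaw 60.49 to nut (tool cm) [ 0.04  0.05 -0.04] F [-2.6  4.4  8. ] T [ 1.14  0.94 -0.09]
```

```bash
for i in 1; do python3 -m pendant '[[[0,0,0,0.01,6],[0,0,0,0.01,6],[0,0,0,0,0]]]' >/dev/null;python3 st.py; python3 -m pendant '[[[0,0,0,0.01,6],[0,0,0,0.01,6],[0,0,0,0,0]]]'>/dev/null;python3 st.py; python3 -m pendant '[[[0,0,0,0.01,6],[0,0,0,0.01,6],[0,0,0,0,0]]]';python3 st.py; done
```

```text
22.0 [ 0.5413 -0.1393  0.0783] q6 0.38 yaw 48.49 to nut (tool cm) [ 0.05  0.05 -0.07] F [-3.7  5.8  8.5] T [ 1.25  0.96 -0.05]
22.3 [ 0.5412 -0.1391  0.0781] q6 0.59 yaw 36.49 to nut (tool cm) [ 0.05  0.06 -0.09] F [-3.7  5.7  6.4] T [ 1.44  0.86 -0.08]
t: 22.6
tool_pos: [0.5412, -0.139, 0.0778]
orientation: [-3.068, -0.666, 0.002]
force: [-4.1, 5.9, 8.3]
opening: 0.0354
gripper_force: 29.9
22.6 [ 0.5412 -0.139   0.0778] q6 0.799 yaw 24.49 to nut (tool cm) [ 0.06  0.06 -0.12] F [-4.1  5.9  8.3] T [ 1.63  0.86 -0.05]
```

```bash
python3 -m pendant '[[[0,0,0,0.01,6],[0,0,0,0.01,6],[0,0,0,0,0]]]' >/dev/null;python3 st.py; python3 -m pendant '[[[0,0,0,0.01,6],[0,0,0,0.01,6],[0,0,0,0,0]]]'>/dev/null;python3 st.py; python3 -m pendant '[[[0,0,0,0.01,6],[0,0,0,0,0]]]';python3 st.py
```

```text
22.9 [ 0.5413 -0.1388  0.0776] q6 1.008 yaw 12.49 to nut (tool cm) [ 0.06  0.06 -0.14] F [-4.   5.7  7.8] T [ 1.78  0.76 -0.1 ]
23.2 [ 0.5413 -0.1387  0.0773] q6 1.218 yaw 0.49 to nut (tool cm) [ 0.07  0.06 -0.17] F [-4.3  7.2  7.5] T [ 1.87  0.62 -0.08]
t: 23.4
tool_pos: [0.5413, -0.1386, 0.0772]
orientation: [-3.136, 0.15, 0.002]
force: [-2.9, 6.5, 6.8]
opening: 0.0355
gripper_force: 29.9
23.4 [ 0.5413 -0.1386  0.0772] q6 1.322 yaw -5.49 to nut (tool cm) [ 0.07  0.06 -0.18] F [-2.9  6.5  6.8] T [ 1.88  0.49 -0.04]
```

```bash
python3 -m pendant '[[[0,0,0,0.01,4],[0,0,0,0,0]]]' >/dev/null;python3 st.py; python3 -m pendant '[[[0,0,0,0.01,4],[0,0,0,0,0]]]'>/dev/null;python3 st.py; python3 -m pendant '[[[0,0,0,0,4],[0,0,0,0,0]]]';python3 st.py;  python3 -m pendant '[[[0,0,0,0,4],[0,0,0,0,0]]]';python3 st.py
```

```text
23.6 [ 0.5414 -0.1389  0.0772] q6 1.39 yaw -9.34 to nut (tool cm) [ 0.06  0.03 -0.18] F [-3.9  6.8  6. ] T [1.42 0.47 0.9 ]
23.8 [ 0.5414 -0.139   0.0772] q6 1.46 yaw -13.35 to nut (tool cm) [ 0.07  0.01 -0.18] F [-3.8  6.6  7.6] T [1.26 0.66 0.47]
t: 24.0
tool_pos: [0.5407, -0.1388, 0.0771]
orientation: [-3.105, 0.473, 0.005]
force: [-7.1, 7.1, 9.5]
opening: 0.0378
gripper_force: 32.1
24.0 [ 0.5407 -0.1388  0.0771] q6 1.529 yaw -17.32 to nut (tool cm) [ 0.14  0.01 -0.19] F [-7.1  7.1  9.5] T [1.49 1.28 0.99]
t: 24.2
tool_pos: [0.5398, -0.1382, 0.0769]
orientation: [-3.086, 0.581, 0.008]
force: [-11.5, 9.5, 12.9]
opening: 0.0384
gripper_force: 32.5
24.2 [ 0.5398 -0.1382  0.0769] q6 1.599 yaw -21.32 to nut (tool cm) [ 0.24  0.02 -0.21] F [-11.5   9.5  12.9] T [1.89 2.02 0.85]
```

The hard stop shows clearly: torque rose to about 0.9 N m and the pads are beginning to ride over the flats, at about 2.7 rad total. I'm releasing and rising.

```bash
python3 -m pendant '[[[0.8,0,0,0,0],[0.8,0,0,0,0],[0.8,0,0,0,0],[0.8,0,0,0,0],[0.8,0,0,-2,0],[0.8,0,0,-4,0],[0.8,0,0,-4,0],[0.8,0,0,-2,0]]]'; python3 -m pendant '[[[0.8,0,0,0,0],[0.8,0,0,0,0],[0.8,0,0,0,0]]]'
python3 - <<'E'
from h import *
c=cam('wrist','w7.png');np.savez('w7.npz',**c)
t=cam('top');cv2.imwrite('pics/top7.png',t['img'])
p=proj(c,(.542,-.1393,.09)).round().astype(int)
a=cv2.resize(c['img'][p[1]-50:p[1]+50,p[0]-60:p[0]+60],(480,400),interpolation=cv2.INTER_CUBIC)
w=cv2.resize(t['img'][150:290,150:460],(800,361));o=np.zeros((600,800,3),np.uint8)
o[:240,:288]=cv2.resize(a,(288,240));o[:240,300:620]=cv2.resize(c['img'],(320,240));o[239:600]=w
cv2.imwrite('pics/fin.png',cv2.convertScaleAbs(o,alpha=1.4))
E
python3 st.py
```

```text
t: 25.0
tool_pos: [0.5434, -0.1408, 0.2012]
orientation: [3.085, -0.587, 0.008]
force: [-0.1, 0.0, 0.5]
opening: 0.0746
gripper_force: 0.0
t: 25.3
tool_pos: [0.5408, -0.1398, 0.1948]
orientation: [-3.086, 0.588, 0.005]
force: [0.3, -0.4, -0.7]
opening: 0.0741
gripper_force: 0.0
25.4 [ 0.5408 -0.1397  0.1948] q6 1.603 yaw -21.57 to nut (tool cm) [ 0.14 -0.08 11.58] F [-0.5 -0.3 -0.5] T [ 0.09 -0.04  0.02]
```

View pics/fin.png

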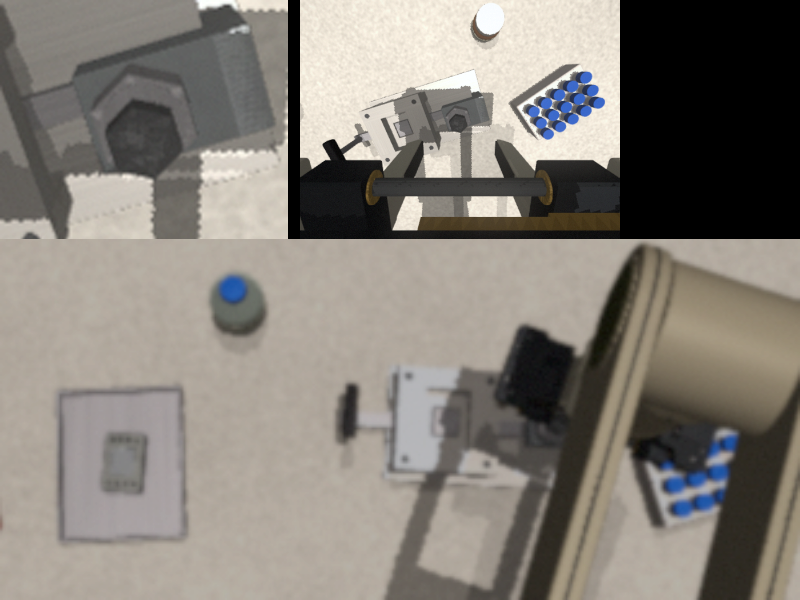

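The final view shows the cassette flat in the tray at (124,462) and the ejector handle down at (347,412). The nut is seated, with its edge (130,66)–(185,82) giving flats at about 22°, where the stop torque predicted 21.5°. The bottle, jar and rack are in place, and the arm is clear.

```bash
python3 -c "
from plant import robot
print(robot.close_job())"
```

```text
the job is handed in; nothing more can be done
None
```

I handed the job in at about 25 s on the robot's clock: the cassette lies flat in the steel tray, the ejector is back down, and the jam nut is tight on its bracket. The bottle, jar and rack look in place, but I did not measure the stop bolt's angle and `close_job()` returned no verdict.

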